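Load the tile press and set its screw

ROBOT

A 6-joint arm with a two-finger parallel gripper is mounted at the origin on the work surface. World frame = base frame: x ahead of the robot, y to its left, z up, the work surface at z = 0. Lengths are in mm, angles in rad, forces in N, time in s.
With the tool pointing down it reaches from about 150 to 775 mm from the base axis. Payload 6.1 kg.
Tool frame: the origin (TCP) lies midway between the tips of the shut fingers; the grasp point (between the pads) lies 19 mm behind it; z points along the fingers, y is the line along which they close (so a half turn about z gives the same grasp; the last joint's range is limited). The gripper opens to 85 mm and grips with 20 to 120 N. Pads are 22 mm wide; open, the fingers measure 114 mm over their backs; the gripper's body (76 mm by 85 mm) begins 54 mm behind the grasp point. The pads swing forward as they close: fully open they stand 13 mm farther back than shut.
Start: joints at [1.314, 0.126, -0.04, 1.405, 0, 1.571], TCP at [133.337, 507.769, 231.295] pointing down, gripper open.
Joint ranges: [-2.72, 2.72], [-0.95, 1.95], [-1.27, 1.35], [-1.78, 2.02], [-1.46, 1.47], [-3.14, 3.14]. Speed limits (rad/s): [2.39, 2.39, 3.01, 3.14, 3.14, 3.14].

INTERFACE

Orientations are given as a unit quaternion [w, x, y, z].
In Python, from plant import sensors, imaging, env, finder gives the robot as it stands.
- The arm moves only by the shell command python3 -m handwheel 'ROWS'. ROWS is text: rows parted by semicolons, each of 7 numbers parted by spaces: the shift along the tool's x, y, z in mm, then the turn, a rotation vector about the tool's x, y, z in rad, then the gripper command: -1 is shut, 1 is fully open, values between are in proportion. A call has 1 to 5 rows; each row is the pose to reach, as a shift and turn from the pose commanded when the call began, along the tool's axes at that moment; what a row does not reach only later rows make up. A row lasts 1/10 s, in which the tool goes at most 50 mm and 8.59 degrees, less where a joint would pass 70% of its speed; a pose out of reach is approached as far as the arm can. A call with a gripper value outside its range is refused whole. The fingers move at their own pace and stop on an object; the grip force is fixed at half the most. Time passes only in rows, so rows that repeat a pose let the fingers close. It gives the time, the measured TCP pose, the force, the opening and the grip force at its end, in the units of the state.
- sensors.read_state(): the state, without advancing time (a new reading comes with each control period).
- imaging.capture(name): name is "scene" or "top" or "wrist"; returns the picture (420x560x3 uint8, red, green, blue); there is no depth.
- imaging.camera_model(name): a dict with "fx", "fy", "cx", "cy" (pixels), "R" (3x3) and "t" (3): a world point X has camera coordinates R X + t. Camera axes: x right, y down, z forward; pixel columns grow to the right and rows downward; lengths in mm; the calibration is good to about 2 mm. A picture is of the moment at which its call begins: read the wrist's pose just before it. camera_model takes no time and is no camera call; for the wrist camera it gives the pose at the moment of the call.
- env.job_done(): hands the job in; it is judged then, once.
Trained networks look in the newest picture that a camera, given by its name, has taken for a name from the list of things; names that differ only in an ending like _2 or _b are one class to them, and where a whole thing is asked for, a point or a joint stands for the part that bears it (a point fixed in the world has none). Each returns a list of dicts, best first, with "confidence" (0 to 1); they miss things now and then, are a little off and sometimes report something else, mostly with a low value. They report only what shows in the picture. A call takes as long as a camera call. They do not tell look-alikes from the thing itself.
- finder.find_in(label, camera): "centre" ([column, row] in pixels, amid what is visible of it).
- finder.landmark_of(label, camera): "centre" ([column, row] in pixels: a listed point, or the origin of a listed thing).
The state is a dict: "t": time; "qpos": joint angles; "dq": joint speeds; "joint_torque": joint torques, N m; "tcp_pos": TCP position; "eef_rot": TCP orientation; "ft_force": force on the tool from outside, world axes, zero at the start; "wrist_torque": the same for the moment, N m; "width": opening from 0.0 (shut) to 1.0 (fully open); "gripper_force": force on a finger pad.
Only numpy, scipy, OpenCV 4.12 (cv2) and the standard library are available. Lean on these libraries where they do the work, as an engineer would, in place of code of your own. Each camera call takes 0.05 s, during which the arm holds its last target. There are 200 camera calls.

TASK

Put the brush that lies on the bed of the screw press into the yellow tray, and lay every lattice tile on the bed, rib up, with its blue tab in a slot of the green fence, one tile to a slot. Then crank the red handwheel clockwise until you feel its stop, back it off a quarter turn so that the screw does not bind, and let go; do not disturb the glue can, the sticks or the screwdriver.

Things in the scene. Friction and masses are not known exactly. Their poses are not given: they have to be found in the camera images.
- press: Fixed green and plywood screw press. Origin on the table (z=0) under the bed's middle, z up, x towards the fence, y along it. Plywood bed: top at z=12 mm, x -88 to 75, y -155 to 155 mm. Green fence: x 45 to 57 mm, top at z=34 mm, four open-topped slots 34 mm wide at y = -102, -34, 34, 102 mm, for one tab each. Green gearbox: x -80 to 0, y -305 to -215 mm, 44 mm high, carries the wheel.
- jaw_face (a point): Middle of the fence-side face of the steel jaw, a bar along the press y (-142 to 142 mm, 14 mm thick, z 13 to 35 mm). The wheel drives it towards the fence: face at press x = -70 mm + 8 mm per wheel turn (-38 mm at the stop, leaving an 80 mm tile body 3 mm of play). A spring behind it (about 3 N, then 0.8 N/mm) lets it lag if a tile jams.
- wheel (a joint): Red solid handwheel (128 mm across, vertical axis, disc top at z=74 mm) on the gearbox; rad, grows clockwise seen from above, which closes the jaw. 0 is fully open, the hard closed stop is at 25.13 (four turns). Starts between 0 and 4. Friction about 0.12 N m (2 N at the crank handle); it stays where it is left.
- wheel_axis (a point): Point on the handwheel's vertical axis (press x -40, y -260 mm), at z=108 mm, level with the middle of the crank handle.
- crank_grip (a point): Middle of the black crank handle, an upright round knob 24 mm across standing on the wheel 55 mm from its axis, from z=80 to 128 mm; this point is at z=108 mm. The knob spins freely on its pin, so a hand can hold it at a fixed orientation and carry it round the circle. Its attitude is of no use (it spins).
- brush_mid (a point): Bench brush: dark wooden block 140 mm long (its x), 28 mm wide (its y), 20 mm thick, over 16 mm of stiff grey bristles (36 mm high in all), about 90 g; lies bristles down across the press bed at the start. Point at its centre, 18 mm above its underside.
- tray: Yellow open tray fixed to the slab, 110 (x) by 200 (y) by 22 mm high, walls and floor 4 mm. Origin under its centre at z=0.
- tile0_mid (a point): Lattice tile, maybe absent, 70 g: plywood body 80 (its x) by 56 (its y) by 8 mm with thin slats to 11 mm height, and on top an upright wooden rib along x, 64 mm long, 18 mm wide, top 34 mm above the underside: pinch it across y. A blue tab 20 mm wide, 8 mm thick, flush with the underside, stands out at +x, to x=58 mm. Point at its middle, 17 mm above the underside; z is up when rib is up.
- tile0_tab (a point): End of that tile's blue tab: 58 mm from its middle along its x, 4 mm above the underside.
- tile1_mid (a point): Lattice tile, maybe absent, 70 g: plywood body 80 (its x) by 56 (its y) by 8 mm with thin slats to 11 mm height, and on top an upright wooden rib along x, 64 mm long, 18 mm wide, top 34 mm above the underside: pinch it across y. A blue tab 20 mm wide, 8 mm thick, flush with the underside, stands out at +x, to x=58 mm. Point at its middle, 17 mm above the underside; z is up when rib is up.
- tile1_tab (a point): End of that tile's blue tab: 58 mm from its middle along its x, 4 mm above the underside.
- tile2_mid (a point): Lattice tile, maybe absent, 70 g: plywood body 80 (its x) by 56 (its y) by 8 mm with thin slats to 11 mm height, and on top an upright wooden rib along x, 64 mm long, 18 mm wide, top 34 mm above the underside: pinch it across y. A blue tab 20 mm wide, 8 mm thick, flush with the underside, stands out at +x, to x=58 mm. Point at its middle, 17 mm above the underside; z is up when rib is up.
- tile2_tab (a point): End of that tile's blue tab: 58 mm from its middle along its x, 4 mm above the underside.
- tile3_mid (a point): Lattice tile, maybe absent, 70 g: plywood body 80 (its x) by 56 (its y) by 8 mm with thin slats to 11 mm height, and on top an upright wooden rib along x, 64 mm long, 18 mm wide, top 34 mm above the underside: pinch it across y. A blue tab 20 mm wide, 8 mm thick, flush with the underside, stands out at +x, to x=58 mm. Point at its middle, 17 mm above the underside; z is up when rib is up.
- tile3_tab (a point): End of that tile's blue tab: 58 mm from its middle along its x, 4 mm above the underside.
- glue: Glue can, 72 mm across, 100 mm high, upright. Bystander. Origin under its centre.
- sticks: Bundle of dark sticks about 300 mm long (its y), 45 mm wide, 25 mm high. Bystander. Origin under its centre.
- driver: Screwdriver 200 mm long (its x) with an orange handle. Bystander. Origin under its middle.
There are look-alikes about, which are no part of the job. What is meant by the part that bears brush_mid is not turquoise, and is the smaller of those in its own colour. Leave any white look-alike of the part that bears tile2_mid alone.

How it is judged:
By the outcome, as a careful person would: the job done as asked, in the order asked, and still so for the second after the job is handed in, with the robot touching nothing.
Of tile0, tile1, tile2, tile3 only 2 to 4 are there at a start; the rules pass over those that are not, and their reading is None.
At some moment in a run one of tile0, tile1, tile2, tile3 may be knocked a few centimetres aside while the robot is not near it.
Once in a run the grip may slacken for a moment while it holds something.
It also fails if it takes over 210 s, if anything falls off the work surface, if the arm or the gripper's body presses on something with over 40 N, if the wrist force passes 120 N, or if a joint passes its speed limit or range.

## Working session

There is one attempt and no reset: what is moved stays moved. The work goes in short steps, Python scripts to look and compute and a shell command to move; the robot and the scene stay as the last step left them, time stands still between calls to the robot, and variables do not carry over. Pictures are saved under pics/ and viewed, at most 14 in all, crops included, and the job is handed in when it is done.

```bash
ls; mkdir -p pics
cat > h.py <<'E'
import numpy as np, cv2
from plant import sensors, imaging, env, finder
def cap(cam,fn=None):
    m=imaging.camera_model(cam); im=imaging.capture(cam)
    if fn: cv2.imwrite('pics/'+fn,cv2.cvtColor(im,cv2.COLOR_RGB2BGR))
    return m,im
def ray(m,p,z):
    R=np.array(m['R']);t=np.array(m['t']);c=-R.T@t
    d=R.T@np.array([(p[0]-m['cx'])/m['fx'],(p[1]-m['cy'])/m['fy'],1])
    return c+d*(z-c[2])/d[2]
def proj(m,X):
    c=np.array(m['R'])@np.array(X)+np.array(m['t']); return [m['fx']*c[0]/c[2]+m['cx'],m['fy']*c[1]/c[2]+m['cy']]
E
python3 - <<'E'
from h import *
s=sensors.read_state(); print(s['tcp_pos'],s['eef_rot'],s['width'])
for c in ('top','scene'):
    m,im=cap(c,c+'0.png')
m,im=cap('top')
for l,z in [('press',0),('wheel_axis',108),('crank_grip',108),('brush_mid',30),('tray',0),('tile0_mid',17),('tile0_tab',4),('glue',0),('sticks',0),('driver',0),('jaw_face',24)]:
    for d in finder.landmark_of(l,'top')[:7]: print(l,np.round(d['centre']),round(d['confidence'],2),np.round(ray(m,d['centre'],z)[:2]))
E
```

```text
pics
[133.23929061 507.40106971 230.54839725] [-9.74617270e-05  1.28027982e-01  9.91770262e-01 -7.57827151e-04] 1.0009329766782076
press [216. 219.] 0.65 [549. 272.]
wheel_axis [302. 232.] 0.78 [497.  26.]
crank_grip [318. 246.] 0.44 [462. -18.]
brush_mid [106. 211.] 0.95 [570. 581.]
brush_mid [115. 281.] 0.76 [372. 548.]
brush_mid [209. 221.] 0.56 [540. 287.]
tray [213. 284.] 0.61 [362. 276.]
tile0_mid [312. 142.] 0.47 [773.  -9.]
glue [401. 145.] 0.58 [ 765. -273.]
sticks [312. 140.] 0.6 [782. -12.]
driver [199. 162.] 0.76 [721. 323.]
jaw_face [207. 238.] 0.58 [491. 291.]
jaw_face [211. 217.] 0.42 [552. 283.]
jaw_face [302. 231.] 0.24 [510.  23.]
```

```bash
sleep 1
```

```text
(no output)
```

View pics/top0.png

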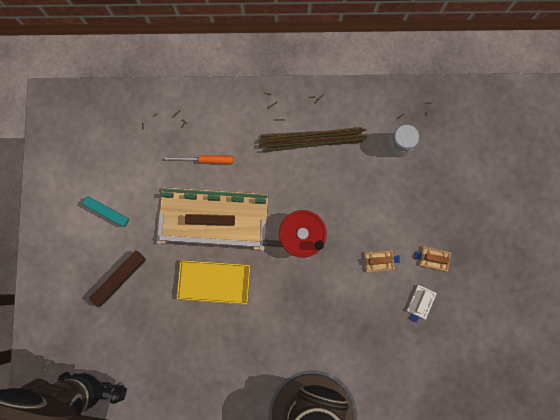

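View pics/scene0.png

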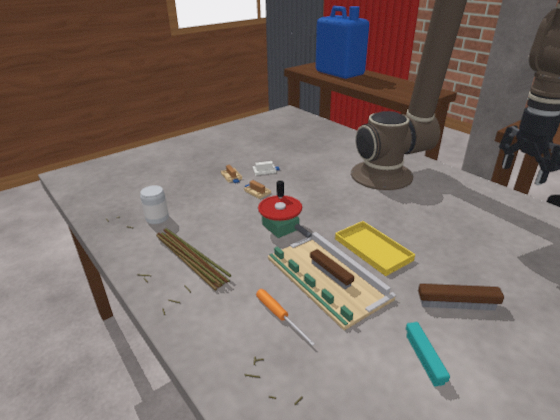

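The top view shows two wooden tiles at (380,260) and (435,258), with a white look-alike at (422,302). The right brush lies on the bed at (209,220), with a turquoise and a larger brown look-alike to the left. The tray is at (213,283) and the wheel at (302,233), with its crank at (319,245).

```bash
cat >> h.py <<'E'
from scipy.spatial.transform import Rotation as Ro
def go(x,y,z,yaw=None):
    """print shift & rotvec (tool axes) to TCP x,y,z with tool y at world angle yaw (deg, mod 180)"""
    s=sensors.read_state(); w=s['eef_rot']; r=Ro.from_quat([w[1],w[2],w[3],w[0]]); M=r.as_matrix()
    sh=M.T@(np.array([x,y,z])-s['tcp_pos'])
    cur=np.degrees(np.arctan2(M[1,1],M[0,1])); rv=np.zeros(3)
    if yaw is not None:
        d=(yaw-cur+90)%180-90; a=np.radians(cur+d); ty=np.array([np.cos(a),np.sin(a),0]); tz=np.array([0,0,-1.]); 
        rv=(r.inv()*Ro.from_matrix(np.c_[np.cross(ty,tz),ty,tz])).as_rotvec()
    print('shift',np.round(sh,1),'rot',np.round(rv,3),'| tcp',np.round(s['tcp_pos'],1),'yaw',round(cur,1),'q6',round(s['qpos'][5],2),'w',round(s['width'],2),'F',np.round(s['ft_force'],1),'t',round(s['t'],1))
E
python3 -c "
from h import *
go(480,270,330,0)"
```

```text
shift [-395.7 -142.   -98.7] rot [ 0.    -0.     1.314] | tcp [133.3 507.8 231.3] yaw 75.3 q6 1.57 w 1.0 F [1.  0.4 0.5] t 0.7
```

```bash
python3 -m handwheel '-50 -18 -98 0 0 0.2 1;-100 -36 -98 0 0 0.4 1;-150 -54 -98 0 0 0.5 1;-200 -72 -98 0 0 0.65 1;-220 -80 -98 0 0 0.7 1'; python3 -c "
from h import *
go(480,270,330,0)"
```

```text
t: 1.2
tcp_pos: [310.0, 385.7, 328.4]
eef_rot: [0.0, 0.462, 0.887, 0.001]
ft_force: [1.3, 1.3, 0.5]
width: 1.004
gripper_force: 0.0
shift [-192.2   73.2   -1.5] rot [ 0.002 -0.001  0.61 ] | tcp [310.  385.7 328.4] yaw 34.9 q6 1.85 w 1.0 F [1.3 1.3 0.5] t 1.2
```

```bash
python3 -m handwheel '-192 73 0 0 0 0.61 1;-192 73 0 0 0 0.61 1;-192 73 0 0 0 0.61 1;-192 73 0 0 0 0.61 1;-192 73 0 0 0 0.61 1'
python3 - <<'E'
from h import *
go(480,270,330,0)
m,im=cap('wrist','w1.png')
for l,z in [('press',0),('crank_grip',108),('brush_mid',30),('tray',0)]:
    for d in finder.landmark_of(l,'wrist')[:3]: print(l,np.round(d['centre']),round(d['confidence'],2),np.round(ray(m,d['centre'],z)[:2],1))
E
```

```text
t: 1.7
tcp_pos: [482.6, 268.6, 326.3]
eef_rot: [0.001, 0.709, 0.705, -0.001]
ft_force: [0.5, 0.4, -0.2]
width: 0.999
gripper_force: 0.0
shift [ 1.4 -2.6 -3.8] rot [-0.     0.002 -0.005] | tcp [482.6 268.6 326.3] yaw -0.3 q6 2.08 w 1.0 F [ 0.5  0.4 -0.2] t 1.7
press [324. 163.] 0.63 [557.7 277.5]
crank_grip [266. 360.] 0.56 [462.2 -14.4]
brush_mid [317. 158.] 0.82 [541.3 288.2]
tray [209. 164.] 0.61 [371.2 276.2]
```

View pics/w1.png

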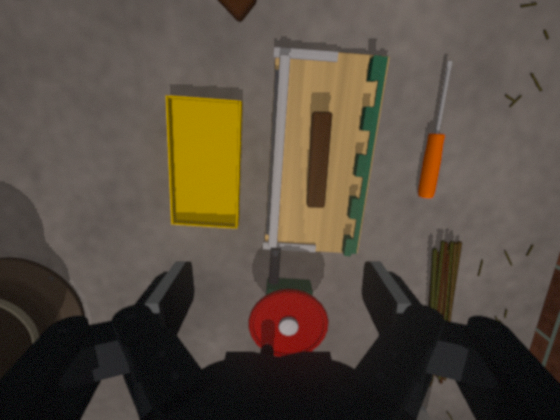

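The wrist view shows the brush at (319,160) on the bed, the fence at right from (380,56) to (350,254), the tray at (206,162) and the hub at (289,327). Next I'll fit the press pose from the fence colour.

Run:
```python
from h import *
from scipy.optimize import minimize
m=imaging.camera_model('wrist'); im=cv2.cvtColor(cv2.imread('pics/w1.png'),cv2.COLOR_BGR2HSV)
def mask(lo,hi,x0,x1,y0,y1):
    k=cv2.inRange(im,lo,hi); o=np.zeros_like(k); o[y0:y1,x0:x1]=k[y0:y1,x0:x1]; return o
g=mask((55,80,30),(95,255,255),335,400,40,265)
def warp(k,z,x0,y0,n,px):  # grid rows=x cols=y
    X,Y=np.meshgrid(x0+np.arange(n[0])*px,y0+np.arange(n[1])*px,indexing='ij')
    P=np.array(m['R'])@np.stack([X.ravel(),Y.ravel(),np.full(X.size,z)])+np.array(m['t'])[:,None]
    u=(m['fx']*P[0]/P[2]+m['cx']).reshape(n).astype('f4');v=(m['fy']*P[1]/P[2]+m['cy']).reshape(n).astype('f4')
    return cv2.remap(k,u,v,cv2.INTER_LINEAR).astype(float)/255
gx,gy=480,80
G=cv2.GaussianBlur(warp(g,34,gx,gy,(250,400),1),(0,0),2)
a,b=np.meshgrid(np.arange(40,62,1.),np.arange(-170,170,1.),indexing='ij')
pat=((a>=45)&(a<=57)&(abs(b)<=155)).astype(float)
for s in (-102,-34,34,102): pat[abs(b-s)<17]=0
def cost(p):
    c,s=np.cos(p[2]/100),np.sin(p[2]/100)
    x=p[0]+c*a-s*b-gx; y=p[1]+s*a+c*b-gy
    return -(cv2.remap(G.astype('f4'),y.astype('f4'),x.astype('f4'),cv2.INTER_LINEAR)*(pat*2-1)).sum()
best=min((minimize(cost,[x,y,w],method='Nelder-Mead') for x in (540,550,560) for y in (260,275,290) for w in (-10,-3,4)),key=lambda r:r.fun)
print('press',best.x,best.fun,pat.sum()); px,py,w=best.x;w/=100
c,s=np.cos(w),np.sin(w)
T=lambda q:[px+c*q[0]-s*q[1],py+s*q[0]+c*q[1]]
print('deg',np.degrees(w),'axis',T((-40,-260)),'proj axis z80',proj(m,T((-40,-260))+[80]),'net hub z80 ',ray(m,(289,327),80))
for name,lo,hi,box,z in [('brush',(0,40,10),(25,255,90),(295,345,95,220),48),('tray',(20,150,100),(35,255,255),(150,260,80,240),22)]:
    k=mask(lo,hi,*box); q=cv2.findContours(k,0,2)[0]; q=max(q,key=cv2.contourArea)[:,0]
    W=np.array([ray(m,p,z)[:2] for p in q],'f4'); print(name,cv2.minAreaRect(W))
print('knob top',ray(m,(268,325),128))
go(px,py,100,0)
```

```text
press [551.0528168  285.04497023  -3.83149669] -690.8724615881315 2327.0
deg -2.195285896752076 axis [np.float64(501.1227197688364), np.float64(26.768015368876775)] proj axis z80 [np.float64(291.2059122397385), np.float64(327.77338179038776)] net hub z80  [497.52279157  28.24900946  80.        ]
brush ((536.2802124023438, 291.77581787109375), (137.51260375976562, 27.911205291748047), 88.74441528320312)
tray ((363.5816955566406, 279.4415283203125), (201.06619262695312, 112.42794036865234), 86.48155212402344)
knob top [465.22668818  70.77180201 128.        ]
shift [ 12.2  73.1 227.6] rot [-0.    -0.     0.006] | tcp [478.1 272.4 327.6] yaw 0.3 q6 2.08 w 1.0 F [-0.1 -0.1  0.2] t 1.9
```

```bash
python3 -c "
from h import *
go(536.3,291.8,90,-1.3)
go(536.3,291.8,22,-1.3)"
```

```text
shift [ 19.   58.4 237.6] rot [-0.    -0.     0.029] | tcp [478.1 272.4 327.6] yaw 0.3 q6 2.08 w 1.0 F [-0.1 -0.1  0.2] t 1.9
shift [ 19.   58.4 305.6] rot [-0.    -0.     0.029] | tcp [478.1 272.4 327.6] yaw 0.3 q6 2.08 w 1.0 F [-0.1 -0.1  0.2] t 1.9
```

```bash
python3 -m handwheel '19 58 50 0 0 0.03 0.1;19 58 100 0 0 0.03 0.1;19 58 145 0 0 0.03 0.1;19 58 190 0 0 0.03 0.1;19 58 237 0 0 0.03 0.1';python3 -m handwheel '0 0 0 0 0 0 0.1;0 0 0 0 0 0 0.1'; python3 -c "
from h import *
go(536.3,291.8,22,-1.3)"
```

```text
t: 2.45
tcp_pos: [535.6, 292.5, 97.1]
eef_rot: [0.0, 0.715, 0.699, 0.001]
ft_force: [0.1, 0.4, -0.8]
width: 0.548
gripper_force: 0.0
t: 2.65
tcp_pos: [535.7, 291.8, 99.4]
eef_rot: [-0.0, 0.715, 0.699, -0.0]
ft_force: [-0.2, -0.4, 0.7]
width: 0.551
gripper_force: 0.0
shift [ 0.   0.7 77.4] rot [-0.001  0.    -0.001] | tcp [535.7 291.8  99.4] yaw -1.4 q6 2.09 w 0.55 F [-0.2 -0.4  0.7] t 2.6
```

```bash
python3 -m handwheel '0 0 40 0 0 0 0.1;0 0 76 0 0 0 0.1;0 0 76 0 0 0 0.1;0 0 76 0 0 0 -1;0 0 76 0 0 0 -1';python3 -m handwheel '0 0 0 0 0 0 -1;0 0 0 0 0 0 -1;0 0 0 0 0 0 -1;0 0 -40 0 0 0 -1;0 0 -80 0 0 0 -1'; python3 -c "
from h import *
go(363.6,279.4,100,-3.5)"
```

```text
t: 3.15
tcp_pos: [539.1, 292.4, 26.7]
eef_rot: [0.001, 0.716, 0.698, 0.003]
ft_force: [1.3, 0.3, 0.2]
width: 0.313
gripper_force: 59.1
t: 3.65
tcp_pos: [536.6, 290.8, 104.6]
eef_rot: [-0.0, 0.716, 0.698, -0.0]
ft_force: [-0.0, 0.8, -1.1]
width: 0.317
gripper_force: 59.5
shift [ -15.9 -172.6    4.6] rot [-0.     0.     0.035] | tcp [536.6 290.8 104.6] yaw -1.5 q6 2.09 w 0.32 F [-0.   0.8 -1.1] t 3.6
```

```bash
python3 -m handwheel '-4 -43 0 0 0 0.03 -1;-8 -86 0 0 0 0.03 -1;-12 -130 0 0 0 0.03 -1;-16 -172 4 0 0 0.03 -1;-16 -172 4 0 0 0.03 -1'; python3 -c "
from h import *
go(363.6,279.4,19,-3.5)"
```

```text
t: 4.15
tcp_pos: [360.3, 278.4, 99.8]
eef_rot: [-0.0, 0.726, 0.688, -0.0]
ft_force: [0.7, 0.4, -0.5]
width: 0.313
gripper_force: 59.7
shift [ 1.2  3.4 80.8] rot [-0.001 -0.     0.008] | tcp [360.3 278.4  99.8] yaw -3.1 q6 2.28 w 0.31 F [ 0.7  0.4 -0.5] t 4.2
```

```bash
python3 -m handwheel '0 2 45 0 0 0 -1;0 2 80 0 0 0 -1;0 2 80 0 0 0 -1;0 2 80 0 0 0 0.1;0 2 80 0 0 0 0.1';python3 -m handwheel '0 0 0 0 0 0 0.1;0 0 -50 0 0 0 0.1;0 0 -100 0 0 0 0.1;0 -50 -150 0 0 0 0.1;0 -50 -200 0 0 0 0.1'
python3 - <<'E'
from h import *
m,im=cap('top','top1.png')
go(420,-200,280,0)
for l,z in [('tile0_mid',17),('tile0_tab',4),('brush_mid',22)]:
    for d in finder.landmark_of(l,'top')[:5]: print(l,np.round(d['centre']),round(d['confidence'],2),np.round(ray(m,d['centre'],z)[:2],1))
print([ray(m,p,20)[:2] for p in [(380,260),(435,258),(396,260),(418,256)]])
E
```

```text
t: 4.65
tcp_pos: [367.6, 280.0, 20.0]
eef_rot: [0.0, 0.727, 0.687, 0.001]
ft_force: [-0.1, -0.1, -0.1]
width: 0.551
gripper_force: 0.0
t: 5.15
tcp_pos: [317.8, 281.0, 203.9]
eef_rot: [-0.0, 0.727, 0.687, -0.001]
ft_force: [0.9, 0.7, 0.3]
width: 0.553
gripper_force: 0.0
shift [-476.4  127.3  -70.1] rot [ 0.007 -0.007 -0.055] | tcp [319.5 283.1 212.6] yaw -3.2 q6 2.35 w 0.55 F [1.3 1.4 6.4] t 5.2
tile0_tab [400. 260.] 0.59 [ 427.3 -257.5]
brush_mid [103. 211.] 0.63 [571.6 593.9]
brush_mid [398. 259.] 0.63 [ 428.6 -249.2]
brush_mid [117. 279.] 0.6 [377.3 545.9]
brush_mid [214. 280.] 0.57 [372. 270.]
[array([ 426.76070997, -198.18212725]), array([ 431.57509474, -353.59912104]), array([ 426.51968453, -243.35823626]), array([ 437.48294597, -305.87950878])]
```

```bash
python3 -m handwheel '-50 0 -20 0 0 0 0.2;-100 20 -40 0 0 0 0.2;-150 30 -60 0 0 0 0.2;-200 50 -70 0 0 -0.05 0.2;-240 60 -70 0 0 -0.05 0.2'; python3 -c "
from h import *
go(430,-210,280,0)"
```

```text
t: 5.85
tcp_pos: [364.6, 47.7, 271.8]
eef_rot: [0.0, 0.709, 0.706, 0.0]
ft_force: [1.6, 0.3, -1.1]
width: 0.603
gripper_force: 0.0
shift [-257.5   66.5   -8.2] rot [ 0.    -0.    -0.004] | tcp [364.6  47.7 271.8] yaw -0.3 q6 1.71 w 0.6 F [ 1.6  0.3 -1.1] t 5.8
```

```bash
python3 -m handwheel '-48 12 -8 0 0 0 0.2;-96 24 -8 0 0 0 0.2;-144 36 -8 0 0 0 0.2;-192 50 -8 0 0 0 0.2;-257 66 -8 0 0 0 0.2'
python3 - <<'E'
from h import *
m,im=cap('wrist','w2.png')
go(430,-210,280,0)
for l,z in [('tile0_mid',17),('tile0_tab',4)]:
    for d in finder.landmark_of(l,'wrist')[:5]: print(l,np.round(d['centre']),round(d['confidence'],2),np.round(ray(m,d['centre'],z)[:2],1))
E
```

```text
t: 6.35
tcp_pos: [424.4, -193.8, 278.3]
eef_rot: [-0.001, 0.71, 0.705, -0.0]
ft_force: [1.5, 0.2, 0.3]
width: 0.599
gripper_force: 0.0
shift [-10.2   4.2  -3. ] rot [-0.003  0.003 -0.011] | tcp [ 425.9 -199.8  276.9] yaw -0.7 q6 1.15 w 0.6 F [ 1.6 -4.  -0.1] t 6.4
tile0_mid [500. 222.] 0.62 [ 752.1 -264.2]
```

View pics/w2.png

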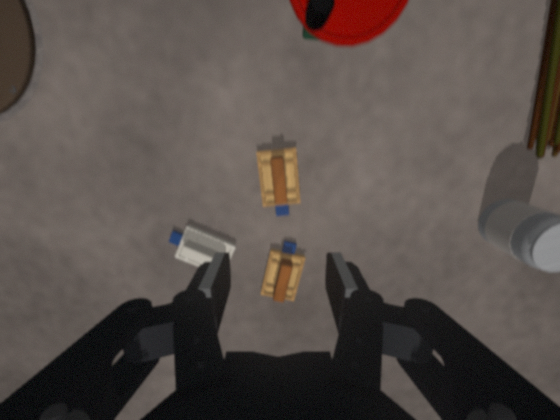

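View pics/top1.png

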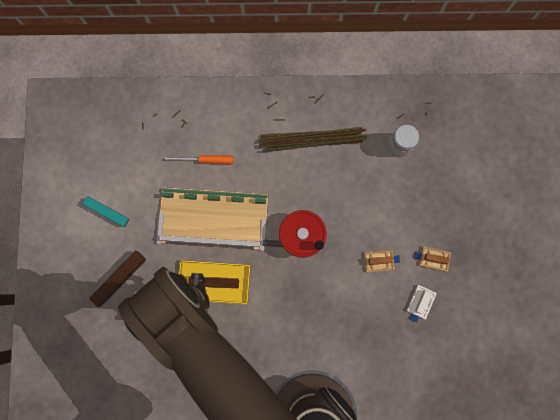

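The wrist view shows tile A at (279,180) with its tab down at (283,210), tile B at (284,275) with its tab up at (289,246), and the white decoy at (203,247). The top view shows the brush inside the tray, at (218,283).

```bash
cat >> h.py <<'E'
def tiles(fn,m,boxes):
    im=cv2.imread('pics/'+fn); hsv=cv2.cvtColor(im,cv2.COLOR_BGR2HSV)
    for (x0,x1,y0,y1) in boxes:
        def pts(lo,hi,z):
            k=np.zeros(hsv.shape[:2],'u1'); k[y0:y1,x0:x1]=cv2.inRange(hsv,lo,hi)[y0:y1,x0:x1]
            k=cv2.morphologyEx(k,cv2.MORPH_OPEN,np.ones((2,2)))
            q=max(cv2.findContours(k,0,2)[0],key=cv2.contourArea)[:,0]
            return cv2.minAreaRect(np.array([ray(m,p,z)[:2] for p in q],'f4'))
        t=pts((100,120,40),(125,255,255),8); b=pts((5,60,60),(30,255,255),11)
        r=pts((5,140,60),(16,255,190),34)
        print('tab',np.round(t[0],1),'body',np.round(b[0],1),np.round(b[1]),round(b[2],1),'rib',np.round(r[0],1),np.round(r[1]),round(r[2],1))
        d=np.array(t[0])-b[0]; print('dir tab-body',np.degrees(np.arctan2(d[1],d[0])),np.hypot(*d))
        print(hsv[y0:y1:8,x0:x1:8][2:5,2:5].tolist())
E
python3 - <<'E'
from h import *
m=imaging.camera_model('wrist')
tiles('w2.png',m,[(250,305,140,222),(255,310,236,305)])
E
```

```text
tab [ 430.5 -248. ] body [ 425.7 -198.3] [59. 85.] 5.0 rib [ 425.8 -197.5] [17. 63.] 4.7
dir tab-body -84.51143492762422 49.91538540616279
[[[17, 118, 171], [15, 126, 101], [16, 125, 106]], [[16, 126, 150], [14, 162, 124], [13, 153, 117]], [[18, 119, 173], [13, 160, 121], [13, 159, 125]]]
tab [ 441.8 -308.4] body [ 429.4 -359.1] [94. 60.] 77.4 rib [ 429.9 -354.5] [64. 19.] 76.3
dir tab-body 76.26972527869984 52.16885560053824
[[[16, 123, 147], [16, 118, 115], [122, 45, 73]], [[17, 129, 144], [18, 121, 122], [13, 131, 82]], [[18, 117, 176], [15, 130, 94], [13, 164, 135]]]
```

```bash
python3 -c "
from h import *
go(425.8,-197.7,13.5,5)"
```

```text
shift [ -4.1   2.4 263.8] rot [-0.004 -0.002 -0.099] | tcp [ 424.4 -194.   277.3] yaw -0.7 q6 1.15 w 0.6 F [ 0.3 -0.   0.1] t 6.5
```

```bash
python3 -m handwheel '4 2 50 0 0 -0.1 0;4 2 100 0 0 -0.1 0;4 2 150 0 0 -0.1 0;4 2 195 0 0 -0.1 0;4 2 195 0 0 -0.1 0'; python3 -c "
from h import *
go(425.8,-197.7,13.5,5)"
```

```text
t: 7.0
tcp_pos: [421.5, -184.1, 78.4]
eef_rot: [-0.006, 0.673, 0.74, -0.002]
ft_force: [-0.8, 0.9, 0.1]
width: 0.499
gripper_force: 0.0
shift [-14.3   3.7  64.8] rot [-0.011 -0.006  0.008] | tcp [ 421.5 -184.1   78.4] yaw 5.5 q6 1.06 w 0.5 F [-0.8  0.9  0.1] t 7.0
```

```bash
python3 -m handwheel '-14 4 30 0 0 0 0;-14 4 30 0 0 0 0'; python3 -c "
from h import *
go(425.8,-197.7,13.5,5)"
```

```text
t: 7.2
tcp_pos: [431.6, -200.6, 54.0]
eef_rot: [-0.001, 0.673, 0.74, -0.0]
ft_force: [-1.1, 0.2, 0.4]
width: 0.501
gripper_force: 0.0
shift [ 3.4 -5.4 40.5] rot [-0.002 -0.001  0.007] | tcp [ 431.6 -200.6   54. ] yaw 5.4 q6 1.04 w 0.5 F [-1.1  0.2  0.4] t 7.2
```

```bash
python3 -m handwheel '2 -4 20 0 0 0 0;2 -4 38 0 0 0 0;2 -4 38 0 0 0 0'; python3 -c "
from h import *
go(425.8,-197.7,13.5,5)"
```

```text
t: 7.5
tcp_pos: [427.4, -198.5, 17.3]
eef_rot: [-0.001, 0.673, 0.74, -0.0]
ft_force: [0.1, 0.3, -0.3]
width: 0.502
gripper_force: 0.0
shift [ 1.  -1.5  3.8] rot [-0.001 -0.001  0.007] | tcp [ 427.4 -198.5   17.3] yaw 5.4 q6 1.04 w 0.5 F [ 0.1  0.3 -0.3] t 7.5
```

```bash
python3 -m handwheel '1 -1 3 0 0 0 -1;1 -1 3 0 0 0 -1;1 -1 3 0 0 0 -1;1 -1 3 0 0 0 -1;1 -1 3 0 0 0 -1'; python3 -m handwheel '0 0 -50 0 0 0 -1;0 0 -100 0 0 0 -1;0 0 -145 0 0 0 -1;0 0 -190 0 0 0 -1;0 0 -190 0 0 0 -1'; python3 -c "
from h import *
go(400,50,210,87.8)"
```

```text
t: 8.0
tcp_pos: [427.8, -198.6, 15.6]
eef_rot: [0.001, 0.673, 0.74, 0.001]
ft_force: [-0.8, 1.6, 6.4]
width: 0.194
gripper_force: 60.6
t: 8.5
tcp_pos: [429.4, -199.6, 211.0]
eef_rot: [0.005, 0.673, 0.74, 0.002]
ft_force: [0.8, 0.5, -0.4]
width: 0.195
gripper_force: 59.6
shift [251.2  -5.8  -0.5] rot [ 0.004  0.012 -1.438] | tcp [ 429.4 -199.6  211. ] yaw 5.4 q6 1.04 w 0.19 F [ 0.8  0.5 -0.4] t 8.5
```

```bash
python3 -m handwheel '50 -5 0 0 0 -0.14 -1;100 -10 0 0 0 -0.28 -1;150 -15 0 0 0 -0.42 -1;200 -18 0 0 0 -0.56 -1;230 -20 0 0 0 -0.7 -1'; python3 -c "
from h import *
go(554.5,387,205,87.8)"
```

```text
t: 9.0
tcp_pos: [384.0, 31.1, 203.9]
eef_rot: [0.0, 0.375, 0.927, 0.0]
ft_force: [-0.7, -0.2, -0.8]
width: 0.193
gripper_force: 59.6
shift [125.2 374.3  -0.8] rot [ 0.001  0.    -0.731] | tcp [384.   31.1 203.9] yaw 45.9 q6 0.85 w 0.19 F [-0.7 -0.2 -0.8] t 9.0
```

```bash
python3 -m handwheel '15 47 0 0 0 -0.15 -1;30 94 0 0 0 -0.29 -1;45 140 0 0 0 -0.44 -1;60 187 0 0 0 -0.58 -1;80 234 0 0 0 -0.73 -1'; python3 -c "
from h import *
go(554.5,387,150,87.8)"
```

```text
t: 9.5
tcp_pos: [492.4, 252.6, 203.6]
eef_rot: [0.0, 0.02, 1.0, -0.0]
ft_force: [1.0, 0.1, -0.6]
width: 0.192
gripper_force: 59.6
shift [-56.5 136.9  53.6] rot [-0.     0.    -0.002] | tcp [492.4 252.6 203.6] yaw 87.7 q6 0.51 w 0.19 F [ 1.   0.1 -0.6] t 9.5
```

```bash
python3 -m handwheel '-18 45 0 0 0 0 -1;-36 90 0 0 0 0 -1;-54 136 30 0 0 0 -1;-56 137 75 0 0 0 -1;-56 137 75 0 0 0 -1'
python3 - <<'E'
from h import *
go(554.5,387,40,87.8)
m,im=cap('wrist','w3.png')
px,py,w=551.05,285.04,-.0383
for y in (-34,34,102):
  print([np.round(proj(m,[px+x-w*(y+dy),py+w*x+y+dy,34])).tolist() for x in(45,57) for dy in(-17,17)])
E
```

```text
t: 10.0
tcp_pos: [551.1, 384.3, 120.3]
eef_rot: [-0.005, 0.023, 1.0, -0.004]
ft_force: [-0.7, -0.3, -1.8]
width: 0.194
gripper_force: 59.5
shift [-4.1  3.5 80.2] rot [-0.008 -0.01  -0.007] | tcp [551.1 384.3 120.3] yaw 87.4 q6 0.65 w 0.19 F [-0.7 -0.3 -1.8] t 10.0
[[110.0, 269.0], [148.0, 269.0], [112.0, 281.0], [150.0, 281.0]]
[[186.0, 269.0], [224.0, 269.0], [187.0, 281.0], [225.0, 281.0]]
[[263.0, 269.0], [301.0, 269.0], [263.0, 281.0], [301.0, 281.0]]
```

View pics/w3.png

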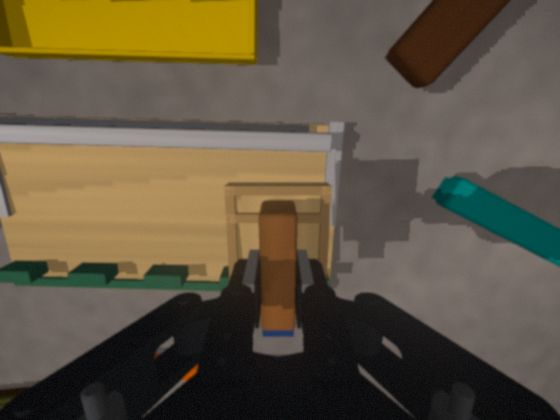

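The view shows the held tile over the bed end, its tab at (278,332), with fence slots at columns 118–150 and 188–225. I'll zoom in to check against the predicted fence.

Run:
```python
from h import *
m=imaging.camera_model('wrist'); im=cv2.imread('pics/w3.png')[235:310,0:240]
im=cv2.resize(im,None,fx=3.3,fy=3.3,interpolation=2)*1.0; im=np.clip(im*2,0,255).astype('u1')
px,py,w=551.05,285.04,-.0383
for y in (-34,34):
  for z,c in((34,(0,0,255)),(12,(255,0,0))):
    q=[proj(m,[px+x-w*(y+dy),py+w*x+y+dy,z]) for x,dy in((45,-17),(45,17),(57,17),(57,-17))]
    cv2.polylines(im,[((np.array(q)-[0,235])*3.3).astype(int)],True,c,1)
cv2.imwrite('pics/w3c.png',im)
```

```text
(no output)
```

View pics/w3c.png

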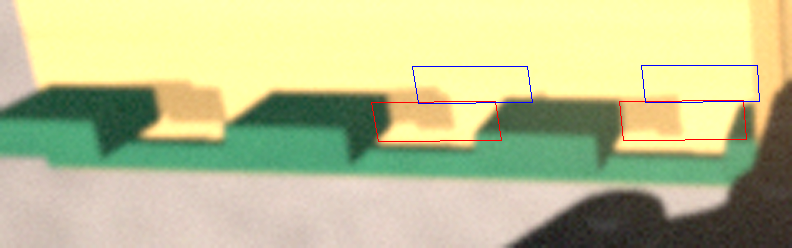

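```bash
python3 -m handwheel '0 0 -40 0 0 0 -1;0 0 -80 0 0 0 -1;0 0 -80 0 0 0 -1;0 0 -80 0 0 0 -1;0 0 -80 0 0 0 -1'
cat >> h.py <<'E'
def overlay(m,im,P,fn,zoom=1.4):
    px,py,w=P; im=cv2.resize(cv2.cvtColor(im,cv2.COLOR_RGB2BGR),None,fx=zoom,fy=zoom,interpolation=2); im=np.clip(im*1.4,0,255).astype('u1')
    c,s=np.cos(w),np.sin(w)
    def poly(pts,z,col):
        q=[proj(m,[px+c*x-s*y,py+s*x+c*y,z]) for x,y in pts]; cv2.polylines(im,[(np.array(q)*zoom).astype(int)],True,col,1)
    R=lambda x0,x1,y0,y1:[(x0,y0),(x0,y1),(x1,y1),(x1,y0)]
    poly(R(-88,75,-155,155),12,(255,0,0))
    for y in(-102,-34,34,102): poly(R(45,57,y-17,y+17),34,(0,0,255)); poly(R(45,57,y-17,y+17),12,(255,0,255))
    cv2.imwrite('pics/'+fn,im)
E
python3 - <<'E'
from h import *
go(554.5,387,40,87.8)
m,im=cap('wrist','w4.png'); overlay(m,im,(551.05,285.04,-.0383),'w4o.png')
np.savez('w4.npz',R=m['R'],t=m['t'])
print(-np.array(m['R']).T@m['t'],m['fx'],m['cx'],m['cy'])
go(554.5,387,40,87.8)
E
```

```text
t: 10.55
tcp_pos: [554.1, 384.1, 209.8]
eef_rot: [0.0, 0.024, 1.0, 0.0]
ft_force: [0.7, 0.5, -1.7]
width: 0.193
gripper_force: 59.6
shift [ -0.2   2.8 169.8] rot [ 0.     0.001 -0.009] | tcp [554.1 384.1 209.8] yaw 87.3 q6 0.65 w 0.19 F [ 0.7  0.5 -1.7] t 10.6
[477.87571607 387.97358738 353.23302975] 289.46320455125436 277.59340725451733 209.76142350168763
shift [ -0.6   3.  168.9] rot [-0.    -0.    -0.009] | tcp [553.8 384.1 208.9] yaw 87.3 q6 0.65 w 0.19 F [ 0.1 -0.7 -1.1] t 10.6
```

View pics/w4o.png

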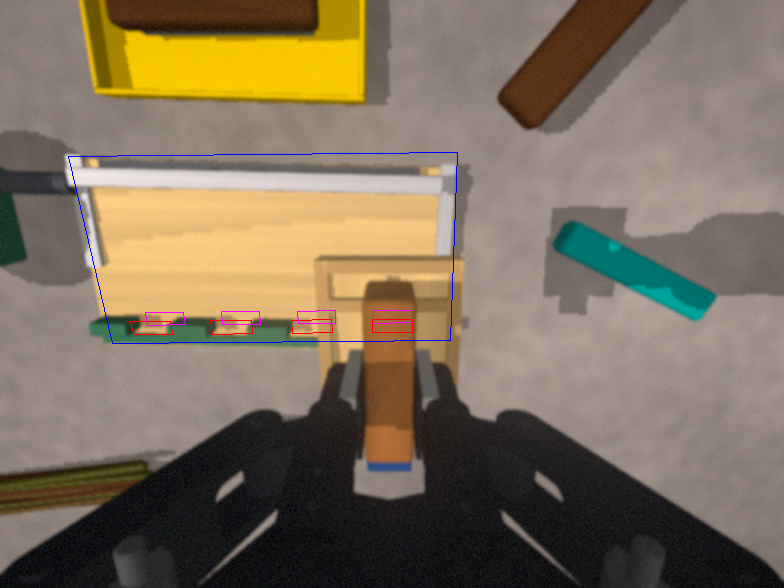

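The bed outline agrees with the fitted press pose to about 2 mm, so the earlier mismatch came from arm motion. I'll lower the tile.

```bash
python3 -m handwheel '-2 3 50 0 0 -0.01 -1;-2 3 95 0 0 -0.01 -1;-2 3 130 0 0 -0.01 -1;-2 3 145 0 0 -0.01 -1;-2 3 145 0 0 -0.01 -1'; python3 -m handwheel '0 0 0 0 0 0 -1;0 0 0 0 0 0 -1';  python3 -c "
from h import *
go(555.5,387,28.5,87.8)"
```

```text
t: 11.1
tcp_pos: [553.8, 385.9, 59.3]
eef_rot: [-0.003, 0.019, 1.0, -0.002]
ft_force: [-0.3, 0.1, -0.8]
width: 0.192
gripper_force: 59.6
t: 11.3
tcp_pos: [557.0, 388.2, 65.3]
eef_rot: [0.001, 0.018, 1.0, 0.001]
ft_force: [-0.2, 0.1, -1.4]
width: 0.197
gripper_force: 59.6
shift [ 1.5 -1.3 36.8] rot [0.001 0.002 0.002] | tcp [557.  388.2  65.3] yaw 87.9 q6 0.65 w 0.2 F [-0.2  0.1 -1.4] t 11.3
```

```bash
python3 -m handwheel '1 -1 20 0 0 0 -1;1 -1 37 0 0 0 -1;1 -1 37 0 0 0 -1;1 -1 37 0 0 0 -1';  python3 -c "
from h import *
go(555.5,387,28,87.8)"
```

```text
t: 11.7
tcp_pos: [555.9, 387.3, 28.2]
eef_rot: [0.001, 0.018, 1.0, 0.001]
ft_force: [0.3, -0.8, -1.8]
width: 0.194
gripper_force: 61.5
shift [ 0.4 -0.3  0.2] rot [0.001 0.002 0.002] | tcp [555.9 387.3  28.2] yaw 87.9 q6 0.65 w 0.19 F [ 0.3 -0.8 -1.8] t 11.7
```

```bash
python3 -m handwheel '0 0 0 0 0 0 -0.2;0 0 0 0 0 0 -0.2;0 0 -40 0 0 0 -0.2;0 0 -90 0 0 0 -0.2;0 0 -140 0 0 0 0';python3 -m handwheel '40 0 -40 0 0 0 0;80 0 -40 0 0 0 0;80 0 -40 0 0 0 0;80 0 -40 0 0 0 0'
python3 - <<'E'
from h import *
m,im=cap('wrist','w5.png'); overlay(m,im,(551.05,285.04,-.0383),'w5o.png')
go(384,31,210,127)
E
```

```text
t: 12.2
tcp_pos: [554.8, 386.5, 168.3]
eef_rot: [-0.0, 0.018, 1.0, -0.0]
ft_force: [0.5, 0.7, 1.1]
width: 0.5
gripper_force: 0.0
t: 12.6
tcp_pos: [474.9, 390.1, 207.9]
eef_rot: [0.001, 0.018, 1.0, 0.0]
ft_force: [0.9, -0.3, -0.4]
width: 0.499
gripper_force: 0.0
shift [  78.4 -362.    -3.1] rot [ 0.     0.001 -0.682] | tcp [475.5 389.9 207.1] yaw 87.9 q6 0.72 w 0.5 F [ 0.8 -0.3 -0.2] t 12.7
```

View pics/w5o.png

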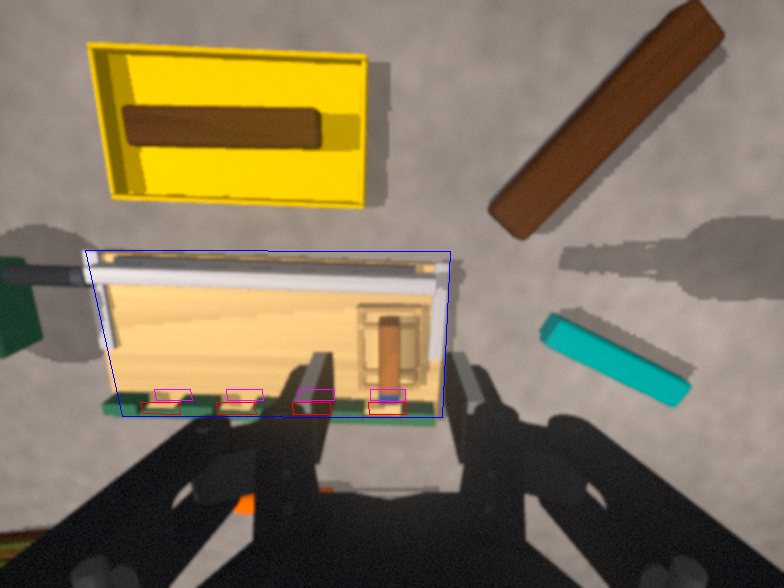

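The tile sits on the bed with its blue tab in the slot at (390,398). The brush is flat in the tray at (222,127). Tile B is next.

```bash
python3 -m handwheel '10 -48 -10 0 0 -0.15 0;20 -96 -20 0 0 -0.3 0;30 -144 -30 0 0 -0.45 0;40 -192 -40 0 0 -0.55 0;50 -235 -40 0 0 -0.65 0'; python3 -c "
from h import *
go(420,-120,240,166.3)"
```

```text
t: 13.15
tcp_pos: [417.4, 154.8, 247.4]
eef_rot: [0.001, -0.303, 0.953, -0.0]
ft_force: [0.5, -0.4, -0.2]
width: 0.495
gripper_force: 0.0
shift [ 156.8 -225.7    7.5] rot [-0.001  0.001 -0.715] | tcp [417.4 154.8 247.4] yaw 125.3 q6 -0.26 w 0.5 F [ 0.5 -0.4 -0.2] t 13.2
```

```bash
python3 -m handwheel '28 -41 0 0 0 -0.15 0;57 -82 0 0 0 -0.3 0;85 -123 0 0 0 -0.45 0;114 -164 0 0 0 -0.6 0;145 -208 0 0 0 -0.71 0'; python3 -c "
from h import *
go(445,-265,240,166.3)"
```

```text
t: 13.65
tcp_pos: [419.1, -52.5, 246.4]
eef_rot: [-0.0, -0.58, 0.815, 0.0]
ft_force: [1.4, -0.2, 0.3]
width: 0.499
gripper_force: 0.0
shift [192.4 -94.    6.4] rot [ 0.001 -0.    -0.094] | tcp [419.1 -52.5 246.4] yaw 160.9 q6 -1.36 w 0.5 F [ 1.4 -0.2  0.3] t 13.7
```

```bash
python3 -m handwheel '45 -22 0 0 0 -0.09 0;90 -44 0 0 0 -0.09 0;135 -66 0 0 0 -0.09 0;180 -88 0 0 0 -0.09 0;192 -94 6 0 0 -0.09 0'; python3 -m handwheel '0 0 0 0 0 0 0;0 0 0 0 0 0 0'
python3 - <<'E'
from h import *
go(430,-355,80,166.3)
m,im=cap('wrist','w6.png')
q=proj(m,[430,-355,20]); print(q)
x,y=map(int,q); r=60
tiles('w6.png',m,[(max(x-r,0),x+r,max(y-r,0),y+r)])
E
```

```text
t: 14.15
tcp_pos: [444.5, -267.7, 239.7]
eef_rot: [-0.001, -0.613, 0.79, -0.0]
ft_force: [0.7, 0.7, 0.2]
width: 0.502
gripper_force: 0.0
t: 14.35
tcp_pos: [443.7, -262.3, 239.9]
eef_rot: [-0.0, -0.614, 0.789, 0.001]
ft_force: [0.6, -0.2, -0.1]
width: 0.498
gripper_force: 0.0
shift [ 93.4  -9.8 159.8] rot [ 0.002  0.001 -0.009] | tcp [ 443.7 -262.3  239.9] yaw 165.8 q6 -1.86 w 0.5 F [ 0.6 -0.2 -0.1] t 14.3
[np.float64(268.8823704976018), np.float64(104.11311021136308)]
tab [ 439.7 -303.8] body [ 428.2 -353. ] [83. 59.] 77.3 rib [ 428.3 -353.6] [63. 17.] 77.8
dir tab-body 76.86085236425403 50.53220886465513
[[[16, 30, 93], [14, 35, 94], [12, 41, 93]], [[12, 35, 96], [14, 35, 95], [11, 38, 94]], [[9, 35, 96], [16, 39, 97], [11, 37, 96]]]
```

View pics/w6.png

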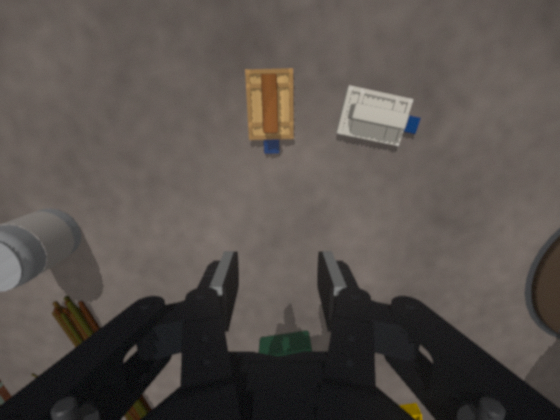

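Tile B is at (271,104) with its tab towards (272,147). The white decoy is well clear at (377,117).

```bash
python3 -m handwheel '46 -4 40 0 0 -0.02 0;92 -8 80 0 0 -0.02 0;92 -8 120 0 0 -0.02 0;92 -8 160 0 0 -0.02 0;92 -8 170 0 0 -0.02 0'; python3 -m handwheel '0 0 0 0 0 0 0;0 0 0 0 0 0 0';  python3 -c "
from h import *
go(428.5,-353.7,14.5,167)"
```

```text
t: 14.9
tcp_pos: [426.7, -350.4, 66.0]
eef_rot: [-0.001, -0.623, 0.782, 0.004]
ft_force: [0.3, -0.1, -0.4]
width: 0.499
gripper_force: 0.0
t: 15.1
tcp_pos: [430.7, -353.3, 73.4]
eef_rot: [0.0, -0.623, 0.782, -0.002]
ft_force: [0.5, 0.3, 0.2]
width: 0.498
gripper_force: 0.0
shift [ 0.8  2.2 58.9] rot [-0.003 -0.001  0.002] | tcp [ 430.7 -353.3   73.4] yaw 167.1 q6 -2.03 w 0.5 F [0.5 0.3 0.2] t 15.1
```

```bash
python3 -m handwheel '1 2 35 0 0 0 0;1 2 57 0 0 0 0;1 2 58 0 0 0 0;1 2 58 0 0 0 -1;1 2 58 0 0 0 -1'; python3 -m handwheel '0 0 0 0 0 0 -1;0 0 0 0 0 0 -1';  python3 -c "
from h import *
go(428.5,-353.7,14.5,167)"
```

```text
t: 15.6
tcp_pos: [428.8, -355.1, 15.8]
eef_rot: [0.001, -0.623, 0.782, -0.002]
ft_force: [1.6, -0.3, 1.0]
width: 0.196
gripper_force: 59.4
t: 15.8
tcp_pos: [428.8, -355.1, 15.7]
eef_rot: [0.001, -0.623, 0.783, -0.002]
ft_force: [0.8, 0.4, 8.2]
width: 0.195
gripper_force: 60.4
shift [-1.3  0.6  1.2] rot [-0.004 -0.002  0.   ] | tcp [ 428.8 -355.1   15.7] yaw 167.0 q6 -2.04 w 0.19 F [0.8 0.4 8.2] t 15.8
```

```bash
python3 -m handwheel '0 0 -50 0 0 0 -1;0 0 -100 0 0 0 -1;0 0 -150 0 0 0 -1;0 0 -195 0 0 0 -1;-30 0 -195 0 0 0 -1';  python3 -c "
from h import *
go(400,-130,210,130)"
```

```text
t: 16.3
tcp_pos: [436.2, -328.5, 216.4]
eef_rot: [0.001, -0.621, 0.784, -0.007]
ft_force: [1.0, 0.4, -0.1]
width: 0.192
gripper_force: 59.4
shift [-185.    80.6    4.2] rot [-0.014 -0.002  0.642] | tcp [ 436.2 -328.5  216.4] yaw 166.8 q6 -1.99 w 0.19 F [ 1.   0.4 -0.1] t 16.3
```

```bash
python3 -m handwheel '-45 18 0 0 0 0.14 -1;-90 36 0 0 0 0.28 -1;-135 55 0 0 0 0.42 -1;-180 76 0 0 0 0.56 -1;-225 94 0 0 0 0.65 -1';  python3 -c "
from h import *
go(430,120,215,87.8)"
```

```text
t: 16.8
tcp_pos: [392.9, -86.3, 209.2]
eef_rot: [0.001, -0.337, 0.941, -0.001]
ft_force: [1.6, 0.8, -0.6]
width: 0.194
gripper_force: 59.3
shift [-159.7  135.8   -5.8] rot [-0.001  0.002  0.726] | tcp [392.9 -86.3 209.2] yaw 129.4 q6 -0.9 w 0.19 F [ 1.6  0.8 -0.6] t 16.8
```

```bash
python3 -m handwheel '-34 28 0 0 0 0.14 -1;-68 56 0 0 0 0.28 -1;-102 86 0 0 0 0.42 -1;-136 116 0 0 0 0.56 -1;-170 146 0 0 0 0.72 -1';  python3 -c "
from h import *
go(552,250,150,87.8)"
```

```text
t: 17.3
tcp_pos: [428.3, 115.1, 209.5]
eef_rot: [0.001, -0.034, 0.999, 0.0]
ft_force: [0.9, -1.0, -0.8]
width: 0.198
gripper_force: 59.3
shift [-132.3  126.3   59.9] rot [0.001 0.003 0.105] | tcp [428.3 115.1 209.5] yaw 93.8 q6 0.2 w 0.2 F [ 0.9 -1.  -0.8] t 17.3
```

```bash
python3 -m handwheel '-34 33 0 0 0 0.1 -1;-68 66 0 0 0 0.1 -1;-102 98 10 0 0 0.1 -1;-132 126 40 0 0 0.1 -1;-132 126 80 0 0 0.1 -1'; python3 -m handwheel '0 0 30 0 0 0 -1;0 0 40 0 0 0 -1;0 0 40 0 0 0 -1'; python3 -c "
from h import *
go(552,250,28,87.8)"
```

```text
t: 17.8
tcp_pos: [555.1, 252.9, 129.0]
eef_rot: [0.003, 0.013, 1.0, 0.002]
ft_force: [0.2, 0.2, -1.3]
width: 0.192
gripper_force: 59.4
t: 18.1
tcp_pos: [550.0, 248.3, 87.4]
eef_rot: [-0.001, 0.014, 1.0, -0.0]
ft_force: [-0.7, 0.3, -1.3]
width: 0.191
gripper_force: 59.3
shift [-2.   1.8 59.4] rot [-0.001 -0.002  0.011] | tcp [550.  248.3  87.4] yaw 88.4 q6 0.45 w 0.19 F [-0.7  0.3 -1.3] t 18.1
```

```bash
python3 -m handwheel '-2 2 30 0 0 0.01 -1;-2 2 50 0 0 0.01 -1;-2 2 59 0 0 0.01 -1;-2 2 59 0 0 0.01 -1;-2 2 59 0 0 0.01 -1'; python3 -c "
from h import *
go(552,250,28,87.8)"
```

```text
t: 18.6
tcp_pos: [553.7, 250.8, 30.9]
eef_rot: [0.001, 0.019, 1.0, 0.001]
ft_force: [0.7, 0.4, -0.5]
width: 0.191
gripper_force: 59.4
shift [ 1.7 -0.9  2.9] rot [0.001 0.002 0.   ] | tcp [553.7 250.8  30.9] yaw 87.8 q6 0.46 w 0.19 F [ 0.7  0.4 -0.5] t 18.6
```

```bash
python3 -m handwheel '1 0 2.5 0 0 0 -1;1 0 2.5 0 0 0 -1;1 0 2.5 0 0 0 -0.2;1 0 2.5 0 0 0 -0.2;1 0 -40 0 0 0 -0.2'; python3 -m handwheel '0 0 -50 0 0 0 -0.2;0 0 -100 0 0 0 -0.2;50 0 -130 0 0 0 -0.2;80 0 -130 0 0 0 -0.2;80 0 -130 0 0 0 -0.2'
python3 - <<'E'
from h import *
go(480,230,200)
m,im=cap('wrist','w7.png'); overlay(m,im,(551.05,285.04,-.0383),'w7o.png')
E
```

```text
t: 19.1
tcp_pos: [548.0, 248.9, 63.6]
eef_rot: [-0.005, 0.019, 1.0, -0.002]
ft_force: [-0.3, 0.2, 0.2]
width: 0.404
gripper_force: 0.0
t: 19.6
tcp_pos: [469.0, 253.7, 201.1]
eef_rot: [0.001, 0.018, 1.0, 0.001]
ft_force: [-0.0, -0.4, -0.2]
width: 0.4
gripper_force: 0.0
shift [-11.9 -23.3   1.1] rot [0. 0. 0.] | tcp [469.  253.7 201.1] yaw 87.9 q6 0.53 w 0.4 F [-0.  -0.4 -0.2] t 19.6
```

View pics/w7o.png

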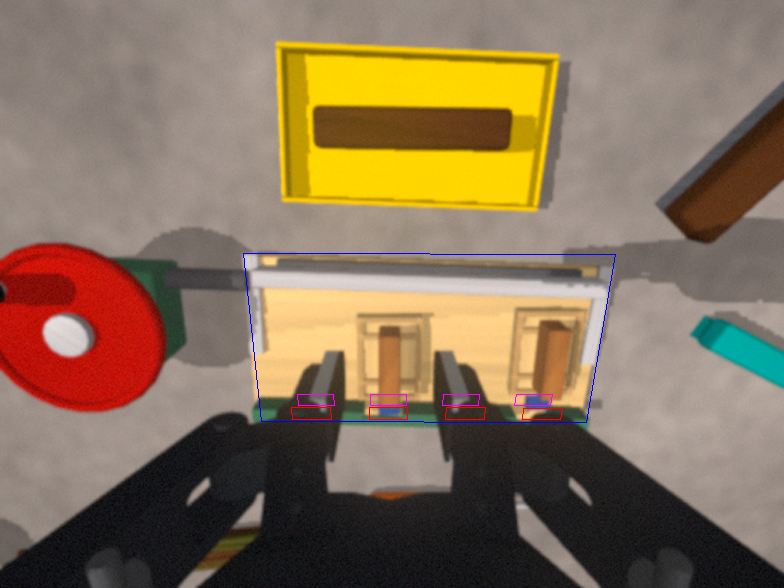

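Both tiles lie rib up with their tabs in slots (tabs at (389,408) and (540,402)). The brush is in the tray. The wheel is next, and I'll square the tool to yaw 90.

```bash
python3 -m handwheel '5 -48 -15 0 0 -0.037 0;10 -96 -30 0 0 -0.037 0;15 -144 -30 0 0 -0.037 0;20 -192 -30 0 0 -0.037 0;20 -235 -30 0 0 -0.037 0';python3 -m handwheel '0 -25 0 0 0 0 0;0 -25 0 0 0 0 0;0 -25 0 0 0 0 0;0 -25 0 0 0 0 0';  python3 - <<'E'
from h import *
m,im=cap('wrist','w8.png')
for l,z in [('wheel_axis',108),('crank_grip',108)]:
    for d in finder.landmark_of(l,'wrist')[:3]: print(l,np.round(d['centre']),round(d['confidence'],2),np.round(ray(m,d['centre'],z)[:2],1))
c=imaging.camera_model('wrist'); print(-np.array(m['R']).T@m['t'])
hsv=cv2.cvtColor(im,cv2.COLOR_RGB2HSV); k=cv2.inRange(hsv,(0,170,90),(6,255,255))|cv2.inRange(hsv,(174,170,90),(180,255,255))
q=np.vstack(cv2.findContours(k,0,2)[0])[:,0]; W=np.array([ray(m,p,74)[:2] for p in cv2.convexHull(q)[:,0]],'f4'); print('disc',cv2.minEnclosingCircle(W))
go(463,-15,150,90)
E
```

```text
t: 20.15
tcp_pos: [442.7, 17.3, 228.5]
eef_rot: [-0.0, 0.0, 1.0, -0.0]
ft_force: [0.5, -0.2, 0.2]
width: 0.501
gripper_force: 0.0
t: 20.55
tcp_pos: [443.3, -5.2, 228.4]
eef_rot: [-0.0, 0.0, 1.0, 0.0]
ft_force: [-0.5, 0.7, 0.4]
width: 0.497
gripper_force: 0.0
wheel_axis [310. 258.] 0.69 [499.5  27.3]
crank_grip [260. 222.] 0.63 [461.1 -21.5]
[367.18932319  -4.85579875 371.86816669]
disc ((497.6877746582031, 24.45596694946289), 65.03473663330078)
shift [-19.9 -10.3  78.6] rot [ 0.    -0.     0.001] | tcp [443.1  -4.7 228.6] yaw 90.1 q6 -0.01 w 0.5 F [ 0.6  0.6 -0.4] t 20.7
```

View pics/w8.png

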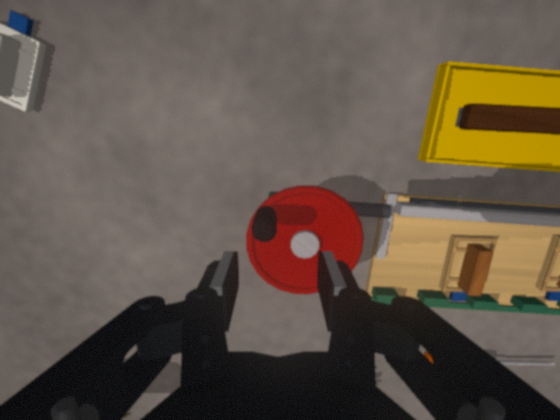

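The hub shows at (305,244) and the knob at (264,223), which puts the axis near (499,26) and the crank near (462,-16.5).

```bash
python3 -m handwheel '-19 -12 45 0 0 0 0;-19 -12 70 0 0 0 0;-19 -12 70 0 0 0 0;-19 -12 70 0 0 0 0'
python3 - <<'E'
from h import *
go(462.5,-16.5,89,90)
E
```

```text
t: 21.1
tcp_pos: [461.6, -17.0, 159.2]
eef_rot: [-0.0, -0.0, 1.0, 0.0]
ft_force: [0.4, 0.1, 0.0]
width: 0.503
gripper_force: 0.0
shift [-0.9  0.5 70.2] rot [ 0.    -0.001  0.   ] | tcp [461.6 -17.  159.2] yaw 90.0 q6 -0.04 w 0.5 F [0.4 0.1 0. ] t 21.1
```

```bash
python3 -m handwheel '0 0 40 0 0 0 0;0 0 70 0 0 0 0;0 0 70 0 0 0 0;0 0 70 0 0 0 -1;0 0 70 0 0 0 -1'; python3 -m handwheel '0 0 0 0 0 0 -1;0 0 0 0 0 0 -1;0 0 0 0 0 0 -1'
python3 - <<'E'
from h import *
go(462.5,-16.5,89,90)
E
```

```text
t: 21.6
tcp_pos: [463.1, -17.7, 91.4]
eef_rot: [0.002, 0.0, 1.0, -0.0]
ft_force: [-1.6, -1.4, 1.1]
width: 0.265
gripper_force: 58.8
t: 21.9
tcp_pos: [463.1, -17.7, 91.3]
eef_rot: [0.002, 0.0, 1.0, -0.0]
ft_force: [-2.0, -1.2, 7.2]
width: 0.265
gripper_force: 59.4
shift [0.6 1.2 2.3] rot [-0.     0.004 -0.001] | tcp [463.1 -17.7  91.3] yaw 90.0 q6 -0.04 w 0.26 F [-2.  -1.2  7.2] t 21.9
```

```bash
cat >> h.py <<'E'
def crank(th0,step,n=5,r=55):
    a=np.radians(th0-step*np.arange(n+1)); P=r*np.c_[np.cos(a),np.sin(a)]; D=P-P[0]
    print('from',round(th0,1),';'.join(f'{-x:.0f} {y:.0f} 0 0 0 0 -1' for x,y in D[1:]))
def ang(ax=(499,26)):
    s=sensors.read_state(); d=np.array(s['tcp_pos'][:2])-ax; print('ang',np.degrees(np.arctan2(d[1],d[0])).round(1),'r',np.hypot(*d).round(1),np.round(s['tcp_pos'],1),'F',np.round(s['ft_force'],1),'w',round(s['width'],3),'t',s['t'])
E
python3 -c "
from h import *
for t in (-130,-250,-10): crank(t,30,4)"
```

```text
from -130 16 23 0 0 0 0 -1;19 52 0 0 0 0 -1;7 77 0 0 0 0 -1;-17 94 0 0 0 0 -1
from -250 -28 2 0 0 0 0 -1;-54 -10 0 0 0 0 -1;-70 -33 0 0 0 0 -1;-73 -61 0 0 0 0 -1
from -10 12 -26 0 0 0 0 -1;35 -42 0 0 0 0 -1;64 -45 0 0 0 0 -1;90 -33 0 0 0 0 -1
```

```bash
python3 -m handwheel '16 23 0 0 0 0 -1;19 52 0 0 0 0 -1;7 77 0 0 0 0 -1;-17 94 0 0 0 0 -1;-17 94 0 0 0 0 -1'; python3 -c "
from h import *
ang()"; python3 -m handwheel '-28 2 0 0 0 0 -1;-54 -10 0 0 0 0 -1;-70 -33 0 0 0 0 -1;-73 -61 0 0 0 0 -1;-73 -61 0 0 0 0 -1'; python3 -c "
from h import *
ang()"
```

```text
t: 22.4
tcp_pos: [483.6, 77.7, 91.4]
eef_rot: [0.004, -0.0, 1.0, -0.0]
ft_force: [3.6, -0.9, 5.3]
width: 0.267
gripper_force: 61.9
ang 106.6 r 53.9 [483.6  77.7  91.4] F [ 3.6 -0.9  5.3] w 0.267 t 22.4
t: 22.9
tcp_pos: [552.1, 13.2, 91.3]
eef_rot: [0.0, 0.002, 1.0, -0.0]
ft_force: [-6.2, -1.0, 9.6]
width: 0.263
gripper_force: 62.3
ang -13.5 r 54.6 [552.1  13.2  91.3] F [-6.2 -1.   9.6] w 0.263 t 22.9
```

```bash
python3 -m handwheel '12 -26 0 0 0 0 -1;35 -42 0 0 0 0 -1;64 -45 0 0 0 0 -1;90 -33 0 0 0 0 -1;90 -33 0 0 0 0 -1'; python3 -c "
from h import *
ang()
P=np.array([(463.1,-17.7),(483.6,77.7),(552.1,13.2)]);A=np.c_[2*P,np.ones(3)];s=np.linalg.solve(A,(P**2).sum(1));print(s[:2],np.sqrt(s[2]+s[:2]@s[:2]))
go(499+55*np.cos(np.radians(-130)),26+55*np.sin(np.radians(-130)),90,90)"
```

```text
t: 23.4
tcp_pos: [461.5, -16.3, 91.4]
eef_rot: [0.002, 0.0, 1.0, 0.001]
ft_force: [-1.9, 1.0, 4.4]
width: 0.263
gripper_force: 62.4
ang -131.6 r 56.6 [461.5 -16.3  91.4] F [-1.9  1.   4.4] w 0.263 t 23.4
[498.26164926  24.64686782] 55.04179133245316
shift [-2.2  0.2  1.4] rot [ 0.003  0.004 -0.   ] | tcp [461.5 -16.3  91.4] yaw 90.0 q6 -0.04 w 0.26 F [-1.9  1.   4.4] t 23.4
```

One full turn went smoothly, so here is a second.

```bash
A='import h; h.ang((498.3,24.6))'
python3 -m handwheel '16 23 0 0 0 0 -1;19 52 0 0 0 0 -1;7 77 0 0 0 0 -1;-17 94 0 0 0 0 -1;-17 94 0 0 0 0 -1' >/dev/null; python3 -c "$A"; python3 -m handwheel '-28 2 0 0 0 0 -1;-54 -10 0 0 0 0 -1;-70 -33 0 0 0 0 -1;-73 -61 0 0 0 0 -1;-73 -61 0 0 0 0 -1' >/dev/null; python3 -c "$A"; python3 -m handwheel '12 -26 0 0 0 0 -1;35 -42 0 0 0 0 -1;64 -45 0 0 0 0 -1;90 -33 0 0 0 0 -1;90 -33 0 0 0 0 -1'>/dev/null; python3 -c "$A"
```

```text
ang 105.3 r 55.1 [483.7  77.7  91.4] F [ 2.4 -1.   5.9] w 0.265 t 23.9
ang -12.0 r 55.1 [552.2  13.1  91.3] F [-5.9 -0.7 10.2] w 0.262 t 24.4
ang -131.7 r 55.0 [461.7 -16.5  91.4] F [-2.4  1.2  5.1] w 0.262 t 24.9
```

```bash
A='import h; h.ang((498.3,24.6))'
python3 -m handwheel '16 23 0 0 0 0 -1;19 52 0 0 0 0 -1;7 77 0 0 0 0 -1;-17 94 0 0 0 0 -1;-17 94 0 0 0 0 -1' >/dev/null; python3 -c "$A"; python3 -m handwheel '-28 2 0 0 0 0 -1;-54 -10 0 0 0 0 -1;-70 -33 0 0 0 0 -1;-73 -61 0 0 0 0 -1;-73 -61 0 0 0 0 -1' >/dev/null; python3 -c "$A"; python3 -m handwheel '12 -26 0 0 0 0 -1;35 -42 0 0 0 0 -1;64 -45 0 0 0 0 -1;90 -33 0 0 0 0 -1;90 -33 0 0 0 0 -1'>/dev/null; python3 -c "
from h import *
ang((498.3,24.6)); cap('top','t2.png')
for l,z in [('jaw_face',24)]:
    for d in finder.landmark_of(l,'top')[:3]: print(np.round(ray(imaging.camera_model('top'),d['centre'],z)),d['confidence'])
crank(-131,15,5);crank(-206,15,5);crank(-281,15,5);crank(4,15,5);crank(-71,15,5)"
```

```text
ang 105.1 r 55.1 [484.   77.8  91.4] F [ 1.9 -1.2  7.8] w 0.262 t 25.4
ang -12.1 r 55.1 [552.1  13.1  91.3] F [-7.9  0.  13. ] w 0.261 t 25.9
ang -131.5 r 55.1 [461.8 -16.6  91.4] F [-1.   1.   6.5] w 0.261 t 26.4
[519. 288.  24.] 0.93
[504.  16.  24.] 0.74
from -131 10 11 0 0 0 0 -1;16 24 0 0 0 0 -1;19 38 0 0 0 0 -1;18 52 0 0 0 0 -1;13 66 0 0 0 0 -1
from -206 -8 12 0 0 0 0 -1;-19 21 0 0 0 0 -1;-32 28 0 0 0 0 -1;-46 31 0 0 0 0 -1;-60 30 0 0 0 0 -1
from -281 -14 -5 0 0 0 0 -1;-26 -12 0 0 0 0 -1;-35 -23 0 0 0 0 -1;-42 -36 0 0 0 0 -1;-44 -50 0 0 0 0 -1
from 4 1 -14 0 0 0 0 -1;5 -28 0 0 0 0 -1;13 -40 0 0 0 0 -1;24 -49 0 0 0 0 -1;37 -56 0 0 0 0 -1
from -71 14 -3 0 0 0 0 -1;28 -2 0 0 0 0 -1;42 3 0 0 0 0 -1;54 10 0 0 0 0 -1;64 21 0 0 0 0 -1
```

```bash
python3 -m handwheel '10 11 0 0 0 0 -1;16 24 0 0 0 0 -1;19 38 0 0 0 0 -1;18 52 0 0 0 0 -1;13 66 0 0 0 0 -1' >/dev/null;python3 -c "
from h import *
ang((498.3,24.6))"; python3 -m handwheel '-8 12 0 0 0 0 -1;-19 21 0 0 0 0 -1;-32 28 0 0 0 0 -1;-32 28 0 0 0 0 -1' >/dev/null;python3 -c "
from h import *
ang((498.3,24.6))
for t in range(109,-150,-20): crank(t,10,2)"
```

```text
ang 153.9 r 55.1 [448.8  48.8  91.3] F [-4.5 -1.3 10.8] w 0.263 t 27.0
ang 104.3 r 55.0 [484.7  77.9  91.4] F [1.6 3.  6.9] w 0.267 t 27.4
from 109 -9 2 0 0 0 0 -1;-19 3 0 0 0 0 -1
from 89 -10 -1 0 0 0 0 -1;-19 -4 0 0 0 0 -1
from 69 -9 -4 0 0 0 0 -1;-16 -10 0 0 0 0 -1
from 49 -7 -7 0 0 0 0 -1;-12 -15 0 0 0 0 -1
from 29 -4 -9 0 0 0 0 -1;-6 -18 0 0 0 0 -1
from 9 -1 -10 0 0 0 0 -1;0 -19 0 0 0 0 -1
from -11 3 -9 0 0 0 0 -1;7 -18 0 0 0 0 -1
from -31 6 -8 0 0 0 0 -1;13 -14 0 0 0 0 -1
from -51 8 -5 0 0 0 0 -1;17 -9 0 0 0 0 -1
from -71 9 -2 0 0 0 0 -1;19 -3 0 0 0 0 -1
from -91 10 1 0 0 0 0 -1;19 4 0 0 0 0 -1
from -111 9 4 0 0 0 0 -1;16 10 0 0 0 0 -1
from -131 7 7 0 0 0 0 -1;12 15 0 0 0 0 -1
```

```bash
A='import h; h.ang((498.3,24.6))'
python3 -m handwheel '-9 2 0 0 0 0 -1;-19 3 0 0 0 0 -1;-19 3 0 0 0 0 -1' >/dev/null;python3 -c "$A"; python3 -m handwheel '-10 -1 0 0 0 0 -1;-19 -4 0 0 0 0 -1;-19 -4 0 0 0 0 -1' >/dev/null;python3 -c "$A"
```

```text
ang 84.7 r 55.1 [503.4  79.4  91.4] F [ 2.1 -2.3  6. ] w 0.259 t 27.7
ang 64.7 r 55.1 [521.8  74.4  91.4] F [ 0.5 -4.5  8.3] w 0.26 t 28.0
```

```bash
A='import h; h.ang((498.3,24.6))'
python3 -m handwheel '-9 -4 0 0 0 0 -1;-16 -10 0 0 0 0 -1;-16 -10 0 0 0 0 -1' >/dev/null;python3 -c "$A"
```

```text
ang 45.5 r 55.1 [536.9  63.9  91.4] F [-3.3 -6.5  9. ] w 0.259 t 28.3
```

```bash
A='import h; h.ang((498.3,24.6))'
python3 -m handwheel '-7 -7 0 0 0 0 -1;-12 -15 0 0 0 0 -1;-12 -15 0 0 0 0 -1' >/dev/null;python3 -c "$A"
```

```text
ang 26.0 r 55.1 [547.8  48.7  91.3] F [-6.  -4.5 11.1] w 0.263 t 28.6
```

```bash
A='import h; h.ang((498.3,24.6))'
python3 -m handwheel '-4 -9 0 0 0 0 -1;-6 -18 0 0 0 0 -1;-6 -18 0 0 0 0 -1' >/dev/null;python3 -c "$A"
```

```text
ang 6.8 r 55.1 [553.   31.2  91.3] F [-7.9 -3.3 12.4] w 0.262 t 28.9
```

```bash
A='import h; h.ang((498.3,24.6))'
python3 -m handwheel '-1 -10 0 0 0 0 -1;0 -19 0 0 0 0 -1;0 -19 0 0 0 0 -1' >/dev/null;python3 -c "$A"
```

```text
ang -4.8 r 55.1 [553.2  20.   91.3] F [-6.4 27.1 11.7] w 0.263 t 29.2
```

```bash
A='import h; h.ang((498.3,24.6))'
python3 -m handwheel '3 -9 0 0 0 0 -1;7 -18 0 0 0 0 -1;7 -18 0 0 0 0 -1' >/dev/null;python3 -c "$A"
```

```text
ang -6.8 r 54.0 [551.9  18.2  91.8] F [13.6 88.4 -3.6] w 0.262 t 29.5
```

The stop is felt at about -5° (27 N rising to 88 N). Now I back off a quarter turn, to about +85°.

```bash
A='import h; h.ang((498.3,24.6)); h.go(503.1,79.4,91.4,90)'
python3 -m handwheel '-7 26 0 0 0 0 -1;-5 47 0 0 0 0 -1;3 63 0 0 0 0 -1;16 76 0 0 0 0 -1;30 82 0 0 0 0 -1' >/dev/null;python3 -c "$A"; python3 -m handwheel '0 0 0 0 0 0 -1;0 0 0 0 0 0 -1' >/dev/null;python3 -c "$A"
```

```text
ang 69.8 r 54.7 [517.2  75.9  91.5] F [ -0.  -10.7  10. ] w 0.262 t 30.0
shift [14.1  3.4  0. ] rot [-0.006  0.004 -0.001] | tcp [517.2  75.9  91.5] yaw 89.9 q6 0.15 w 0.26 F [ -0.  -10.7  10. ] t 30.0
ang 70.3 r 54.7 [516.7  76.1  91.5] F [-5.2 -6.3 10.8] w 0.263 t 30.2
shift [13.6  3.3  0.1] rot [-0.004  0.003 -0.001] | tcp [516.7  76.1  91.5] yaw 89.9 q6 0.15 w 0.26 F [-5.2 -6.3 10.8] t 30.2
```

```bash
A='import h; h.ang((498.3,24.6)); h.go(503.1,79.4,91.4,90)'
python3 -m handwheel '7 2 0 0 0 0 -1;14 1 0 0 0 0 -1;14 1 0 0 0 0 -1' >/dev/null;python3 -c "$A"
```

```text
ang 84.1 r 54.7 [503.9  79.   91.6] F [-0.8  2.1  8. ] w 0.259 t 30.5
shift [0.8 0.4 0.2] rot [ 0.002  0.005 -0.   ] | tcp [503.9  79.   91.6] yaw 90.0 q6 0.16 w 0.26 F [-0.8  2.1  8. ] t 30.5
```

```bash
python3 -m handwheel '1 0 0 0 0 0 -1;1 0 0 0 0 0 0;1 0 0 0 0 0 0;1 0 -30 0 0 0 0;1 0 -80 0 0 0 0'; python3 -m handwheel '50 0 -50 0 0 0 0;100 20 -80 0 0 0 0;100 60 -100 0 0 0 0;100 100 -100 0 0 0 0;100 110 -100 0 0 0 0'; python3 -m handwheel '0 0 0 0 0 0 0;0 0 0 0 0 0 0'
python3 - <<'E'
from h import *
m,im=cap('wrist','w9.png')
go(400,190,270,90)
for l in ['crank_grip']:
    for d in finder.landmark_of(l,'wrist')[:2]: 
        p=ray(m,d['centre'],108)[:2]; print(p,np.degrees(np.arctan2(*(p-[498.3,24.6])[::-1])),d['confidence'])
E
```

```text
t: 31.0
tcp_pos: [498.7, 77.9, 166.5]
eef_rot: [-0.004, 0.0, 1.0, -0.001]
ft_force: [0.7, 0.6, 0.5]
width: 0.499
gripper_force: 0.0
t: 31.5
tcp_pos: [400.8, 191.7, 270.8]
eef_rot: [0.002, -0.001, 1.0, 0.001]
ft_force: [0.2, 0.4, -0.1]
width: 0.498
gripper_force: 0.0
t: 31.7
tcp_pos: [400.9, 188.0, 268.1]
eef_rot: [-0.001, 0.0, 1.0, -0.001]
ft_force: [-0.2, -0.5, -0.0]
width: 0.5
gripper_force: 0.0
shift [ 1.   2.4 -1.9] rot [-0.001 -0.001 -0.001] | tcp [401.  187.6 268.1] yaw 89.9 q6 0.44 w 0.5 F [-0.6 -0.7  0.6] t 31.8
[499.14276396  78.79225202] 89.1090437430008 0.82
```

View pics/w9.png

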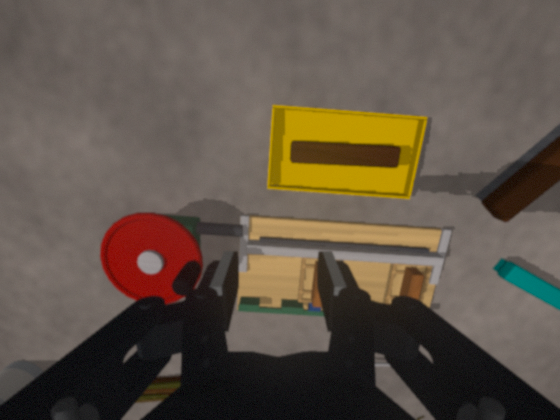

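```bash
python3 -m handwheel '-30 40 10 0 0 0 0;-60 80 20 0 0 0 0;-68 120 30 0 0 0 0;-68 130 30 0 0 0 0'; python3 -m handwheel '0 0 0 0 0 0 0;0 0 0 0 0 0 0'
python3 - <<'E'
from h import *
m,im=cap('wrist','w10.png'); overlay(m,im,(551.05,285.04,-.0383),'w10o.png')
E
```

```text
t: 32.2
tcp_pos: [470.2, 319.7, 235.4]
eef_rot: [-0.002, 0.001, 1.0, -0.001]
ft_force: [0.5, -1.3, 0.4]
width: 0.5
gripper_force: 0.0
t: 32.4
tcp_pos: [469.1, 317.0, 239.0]
eef_rot: [-0.0, 0.001, 1.0, -0.0]
ft_force: [-0.4, -0.1, -0.8]
width: 0.5
gripper_force: 0.0
```

View pics/w10o.png

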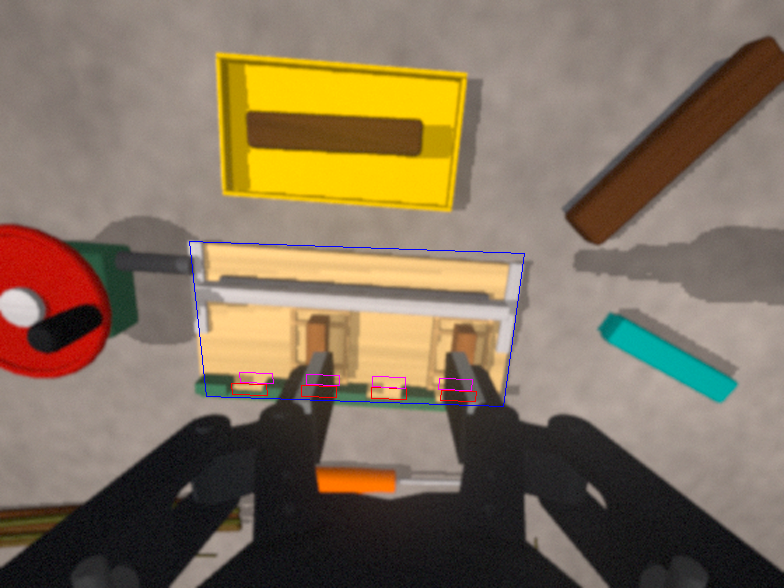

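The jaw has closed up to both tiles, which are still rib up in their slots. The brush is in the tray and the crank is backed off. I'm handing in.

```bash
python3 -c "
from plant import env
print(env.job_done())"
```

```text
the job is handed in; nothing more can be done
None
```

I've handed the job in: the brush is in the tray, both tiles present are rib up with their tabs in separate slots, and the wheel was cranked to its stop (wrist force peaked near 90 N), backed off about a quarter turn and released, with the glue can, sticks and screwdriver untouched.

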